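Stand the gel cassettes in the drying rack

ROBOT

A 7-joint arm with a two-finger parallel gripper is mounted at the origin on the work surface. World frame = base frame: x ahead of the robot, y to its left, z up, the work surface at z = 0. Lengths are in m, angles in rad, forces in N, time in s.
With the tool pointing down it reaches from about 0.4 to 0.85 m from the base axis. Payload 10.4 kg.
Tool frame: the origin (TCP) lies at the very end of the fingers, on their centre line; the grasp point (between the pads) lies 19 mm behind it (manip.grip_point_offset is the distance from the TCP to the grasp point, in m); z points along the fingers, y is the line along which they close (so a half turn about z gives the same grasp; the last joint's range is limited). The gripper opens to 85 mm and grips with 20 to 120 N. Pads are 22 mm wide; open, the fingers measure 114 mm over their backs; the gripper's body (76 mm by 85 mm) begins 54 mm behind the grasp point. The pads swing forward as they close: fully open they stand 13 mm farther back than shut.
Start: joints at [-1.247, 0.332, -0.065, 1.46, 0.022, 1.35, -0.088], TCP at [0.212, 0.588, 0.231] pointing down, gripper open.
Joint ranges: [-2.6, 2.6], [-0.5, 2.12], [-1.47, 1.34], [0.16, 2.42], [-1.27, 4.41], [0.06, 2.06], [-2.6, 2.6]. Speed limits (rad/s): [2.22, 2.22, 2.79, 2.79, 3.14, 3.14, 3.14].

INTERFACE

Orientations are given as a unit quaternion [x, y, z, w].
In Python, from workcell import manip gives the robot as it stands. The module is installed in compiled form; this text tells all that it offers.
- The arm moves only by the shell command python3 -m inch 'ROWS' [OPENING] [FORCE]. ROWS is JSON, a list of rows, each a list of 2 entries, a list of its own where there are three numbers: the shift along the tool's x, y, z each as a share of 0.08 m, from -1 to 1, then the turn, a rotation vector about the tool's x, y, z each as a share of 45 degrees, from -1 to 1. A call has exactly 10 rows; each row is the pose to reach, as a shift and turn from the pose commanded when the call began, along the tool's axes at that moment; what a row does not reach only later rows make up. A row lasts 1/10 s, in which the tool goes at most 50 mm and 8.59 degrees, less where a joint would pass 70% of its speed; a pose out of reach is approached as far as the arm can. A call with a number of a shift or a turn outside -1 to 1 is refused whole. A call with a gripper value outside its range is refused whole. OPENING is the opening, from 0 (shut) to 1 (fully open), set as the call begins (- or left out, the last holds). The fingers move at their own pace and stop on an object; FORCE is the grip in N (left out, the last holds). Time passes only in rows, so rows that repeat a pose let the fingers close, or fill a call up. It gives the time, the measured TCP pose, the force, the opening and the grip force at its end, in the units of the state.
- manip.get_obs(): the state, without advancing time (a new reading comes with each control period).
- manip.camera(name): name is "scene" or "top"; returns the picture (480x640x3 uint8, red, green, blue); there is no depth.
- manip.camera_params(name): a dict with "fov_y" (degrees; the focal length in pixels is half the picture's height over the tangent of half this angle, whatever the lens; pixels are square), "cx", "cy" (the principal point, pixels), "k1" (the pictures are not rectified: a ray, as slopes to the right and down, at radius r is drawn at 1 + k1 r^2 times it, then the intrinsics apply), "camera_from_world" (4x4, takes a point from world to camera coordinates). Camera axes: x right, y up, looking along -z (the intrinsics and any distortion apply to the point x, -y, -z); pixel columns grow to the right and rows downward; lengths in m; the calibration is good to about 2 mm. A picture is of the moment at which its call begins. camera_params takes no time and is no camera call.
- manip.hand_in(): hands the job in; it is judged then, once.
The state is a dict: "clock": time; "joint_pos": joint angles; "joint_velocities": joint speeds; "tau": joint torques, N m; "position": TCP position; "ee_rot": TCP orientation; "ft_force": force on the tool from outside, world axes, zero at the start; "torque": the same for the moment, N m; "grip_width": opening from 0.0 (shut) to 1.0 (fully open); "grasp_force": force on a finger pad.
Only numpy, scipy, OpenCV 4.12 (cv2) and the standard library are available. Lean on these libraries where they do the work, as an engineer would, in place of code of your own. Each camera call takes 0.05 s, during which the arm holds its last target. There are 200 camera calls.

TASK

Take the two gel cassettes off their sloped stands and stand them on edge in the drying rack, black comb upwards: one in each outer slot, roughly centred along the slot and right down on its floor, leaving the middle slot empty so that air gets between them. They hold glass, so set them down rather than dropping them, and do not disturb the tube block, the jar or the tip box.

Things in the scene. Friction and masses are not known exactly. Their poses are not given: they have to be found in the camera images.
- cassette_a: one of two alike gel cassettes, a flat plate: white frame, greenish pane; 10 mm thick (own x), 90 wide (y), 110 tall (z). The top 25 mm is a black comb back, a solid bar 70 wide and 10 thick, good to pinch. Origin at the centre of the 110x90x10 outline; z points to the comb. Front and back look alike. Starts leaning on its stand, comb up and away from the robot. 0.1 to 0.2 kg
- cassette_b: second, alike: gel cassette, a flat plate: white frame, greenish pane; 10 mm thick (own x), 90 wide (y), 110 tall (z). The top 25 mm is a black comb back, a solid bar 70 wide and 10 thick, good to pinch. Origin at the centre of the 110x90x10 outline; z points to the comb. Front and back look alike. Starts leaning on its stand, comb up and away from the robot. 0.1 to 0.2 kg
- stand_a: sloped aluminium stand, fixed; base 110 x 96 mm. Origin under it, below the middle of its cassette's lower edge, which rests 30 mm up on a ledge; at yaw 0 the cassette leans 30 degrees from upright, its top to +x, 125 mm high. Two backrest rails, 74 mm wide in all, support the lower 65 mm of the cassette's back; above that it is free on both sides
- stand_b: sloped aluminium stand, fixed; base 110 x 96 mm. Origin under it, below the middle of its cassette's lower edge, which rests 30 mm up on a ledge; at yaw 0 the cassette leans 30 degrees from upright, its top to +x, 125 mm high. Two backrest rails, 74 mm wide in all, support the lower 65 mm of the cassette's back; above that it is free on both sides
- rack: grey plastic drying rack, fixed: base 170 (x) by 112 mm (y), 12 thick. Solid blocks 100 mm long (y) on it leave three equal upright slots that run along its y, 55 mm apart in x. Each slot is 16 mm wide up to 45 mm above its floor; bevels widen its mouth to 30 mm at the blocks' tops, 52 mm above the floor. Slot ends open. Origin at the centre of its underside; yaw within 0.35 rad of the world's
- slot_a (a point): outer slot on the rack's -x side (nearer the robot) of the drying rack: the point on the slot's floor at its centre, 12 mm above the bench. z up, y along the slot, x across it. A cassette standing in it has its origin 55 mm above this point.
- slot_mid (a point): middle slot of the drying rack: the point on the slot's floor at its centre, 12 mm above the bench. z up, y along the slot, x across it. A cassette standing in it has its origin 55 mm above this point. To be left empty.
- slot_b (a point): outer slot on the rack's +x side (farther from the robot) of the drying rack: the point on the slot's floor at its centre, 12 mm above the bench. z up, y along the slot, x across it. A cassette standing in it has its origin 55 mm above this point.
- tube_block: bystander: red tube block with white caps, 62 x 130 mm, 52 mm high, loose; origin at the centre of its underside
- reagent_jar: bystander: jar with a blue cap, 60 mm across, 85 mm high, loose; origin at the centre of its underside
- tip_box: bystander: blue plastic tip box 70 x 110 mm, 55 mm high, loose; origin at the centre of its underside
Not all that is in view belongs to the job. Leave any red or turquoise look-alike of the cassette_a alone.

How it is judged:
By the outcome, as a careful person would: the job done as asked, in the order asked, and still so for the second after the job is handed in, with the robot touching nothing.
It also fails if it takes over 64 s, if anything falls off the work surface, if the arm or the gripper's body presses on something with over 40 N, if the wrist force passes 120 N, or if a joint passes its speed limit or range.

## Working session

There is one attempt and no reset: what is moved stays moved. The work goes in short steps, Python scripts to look and compute and a shell command to move; the robot and the scene stay as the last step left them, time stands still between calls to the robot, and variables do not carry over. Pictures are saved under pics/ and viewed, at most 10 in all, crops included, and the job is handed in when it is done.

```bash
mkdir -p pics
python3 - <<'E'
from workcell import manip
import cv2,numpy as np
for n in("scene","top"):
    im=manip.camera(n); cv2.imwrite(f"pics/{n}0.png",im[:,:,::-1])
    p=manip.camera_params(n); print({k:(np.round(v,4).tolist()) for k,v in p.items()})
o=manip.get_obs(); print(o)
E
```

```text
{'fov_y': 49.8011, 'cx': 323.5903, 'cy': 236.0246, 'k1': 0.0197, 'camera_from_world': [[-0.6178, 0.7862, 0.014, 0.4171], [-0.6299, -0.5055, 0.5896, 0.2283], [0.4706, 0.3555, 0.8076, -1.5125], [0.0, 0.0, 0.0, 1.0]]}
{'fov_y': 54.3695, 'cx': 323.2185, 'cy': 235.998, 'k1': 0.0028, 'camera_from_world': [[-0.023, -0.9993, -0.0296, -0.0666], [0.987, -0.0274, 0.1582, -0.5428], [-0.1589, -0.0256, 0.987, -1.2509], [0.0, 0.0, 0.0, 1.0]]}
{'clock': 0.1, 'joint_pos': array([-1.2466001 ,  0.33283345, -0.06468377,  1.46081633,  0.0216081 ,
        1.34992258, -0.0885006 ]), 'joint_velocities': array([-1.43857583e-03, -5.55381614e-04, -9.37074176e-04, -2.41788222e-03,
        5.65384050e-05, -1.16306756e-03, -3.63384372e-04]), 'tau': array([ 1.55627320e-03, -6.26750064e+01,  4.94795095e-02, -3.92432106e+01,
        1.64842437e-02,  7.09520114e-03,  4.92045922e-05]), 'position': array([0.21233256, 0.58748001, 0.23059957]), 'ee_rot': array([ 1.72528397e-01,  9.85004335e-01, -6.37549312e-04, -7.60731816e-05]), 'ft_force': array([ 0.52380514, -0.4338305 ,  0.73696546]), 'torque': array([-0.00118167,  0.02542132,  0.03131784]), 'grasp_force': 0.0, 'grip_width': 0.9953907958600583}
```

View pics/scene0.png

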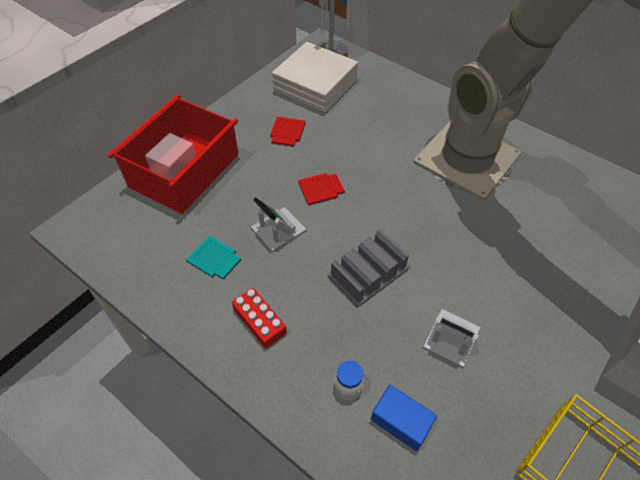

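View pics/top0.png

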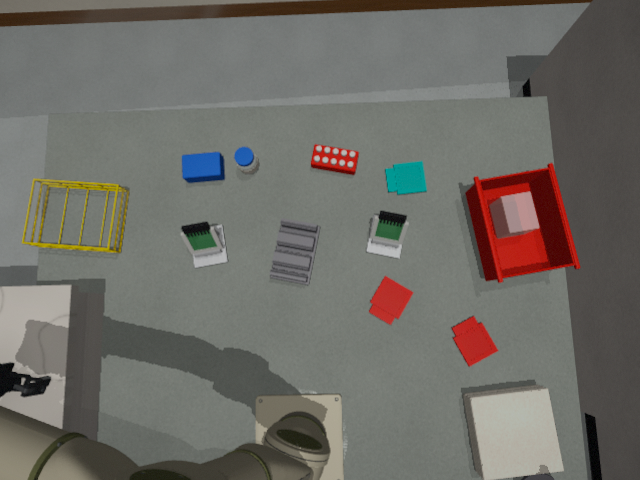

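Scene: cassettes with black combs on white stands at top-view (202,240) and (388,230), and at scene-view (455,335) and (275,222). The rack is at top-view (295,252).
Possible mix-ups in the top view: red plates (391,299) and (474,341), turquoise plate (406,178). All three lie flat and are the wrong colour. I choose (202,240) and (388,230), and check them in one crop.

Run:
```python
import cv2,numpy as np
t=cv2.imread("pics/top0.png");s=cv2.imread("pics/scene0.png")
def c(im,x,y,w=66,h=66): return cv2.resize(im[y:y+h,x:x+w],(264,264),interpolation=cv2.INTER_CUBIC)
r1=np.hstack([c(t,172,212),c(t,358,202),c(t,262,218)])
r2=np.hstack([c(s,420,305),c(s,245,188),c(s,325,226,90,90)])
cv2.imwrite("pics/crop0.png",np.vstack([r1,r2]))
```

```text
(no output)
```

View pics/crop0.png

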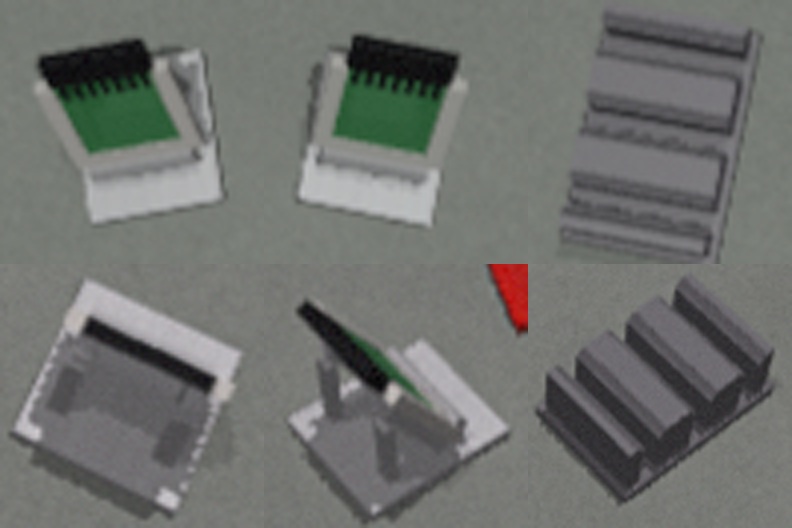

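The crop confirms both: white frame, green pane and black comb, each leaning away from the robot on a white stand. Next I cast rays and look at the rack closer.

```bash
cat > h.py <<'E'
import numpy as np,cv2
from workcell import manip
from scipy.spatial.transform import Rotation as R
def ray(n,uv):
    p=manip.camera_params(n);f=240/np.tan(np.radians(p["fov_y"]/2))
    K=np.array([[f,0,p["cx"]],[0,f,p["cy"]],[0,0,1]])
    a=cv2.undistortPoints(np.array([[uv]],float),K,np.array([p["k1"],0,0,0]))[0,0]
    T=np.array(p["camera_from_world"]);return -T[:3,:3].T@T[:3,3],T[:3,:3].T@np.array([a[0],-a[1],-1])
def pt(n,uv,z):
    c,d=ray(n,uv);return c+d*(z-c[2])/d[2]
def proj(n,X):
    p=manip.camera_params(n);f=240/np.tan(np.radians(p["fov_y"]/2));T=np.array(p["camera_from_world"])
    x=T[:3,:3]@np.array(X)+T[:3,3];a=np.array([x[0],-x[1]])/-x[2];a*=1+p["k1"]*(a@a);return a*f+[p["cx"],p["cy"]]
def go(pos,rot,frm=None):
    """shares to type for going from commanded pose (frm or measured) to pos, rot"""
    if frm is None:
        o=manip.get_obs();frm=(o["position"],R.from_quat(o["ee_rot"]))
    return (frm[1].inv().apply(np.array(pos)-frm[0])/0.08).round(3),(np.degrees((frm[1].inv()*rot).as_rotvec())/45).round(3)
E
python3 - <<'E'
from h import *
for nm,t,b in(("L",[(181.2,225.9),(208.6,221.6)],[(194.6,267.1),(227.1,261.6)]),("R",[(379.6,210.4),(406.1,215.1)],[(366.6,250.9),(399.6,257.9)])):
    for uv,z in((t,.123),(b,.004)):
        P=[pt("top",u,z) for u in uv];d=P[0]-P[1];print(nm,z,np.mean(P,0).round(4),"len",np.linalg.norm(d).round(4),"yaw",np.arctan2(-d[0],d[1]).round(3))
print(ray("top",(320,240))[0],ray("scene",(320,240))[0])
t=cv2.imread("pics/top0.png");s=cv2.imread("pics/scene0.png")
# three panels zoomed
z=lambda im,x,y,w,h,k:cv2.convertScaleAbs(cv2.resize(im[y:y+h,x:x+w],(w*k,h*k),interpolation=cv2.INTER_CUBIC),alpha=1.6)
a=z(t,262,214,64,74,8);b=np.vstack([z(s,420,305,66,66,4),z(s,245,188,66,66,4)]);b=np.vstack([b,np.zeros((592-528,264,3),np.uint8)])
cv2.imwrite("pics/rack.png",np.hstack([a,b]))
E
```

```text
L 0.123 [0.5698 0.2536 0.123 ] len 0.0728 yaw 0.13
L 0.004 [0.4744 0.242  0.004 ] len 0.0937 yaw 0.142
R 0.123 [ 0.5842 -0.2649  0.123 ] len 0.0696 yaw -0.21
R 0.004 [ 0.4899 -0.247   0.004 ] len 0.0946 yaw -0.238
[ 0.33551885 -0.11348455  1.31848623] [1.11334877 0.32511418 1.08098486]
```

View pics/rack.png

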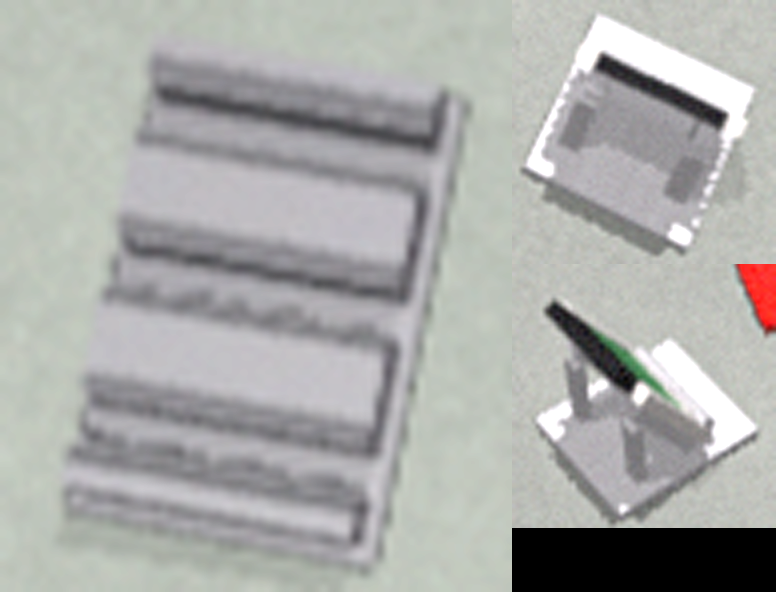

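Run:
```python
from h import *
c8=lambda u:((u[0]+.5)/8-.5+262,(u[1]+.5)/8-.5+214)
A=pt("top",c8((468,97)),.012);B=pt("top",c8((375,572)),.012);d=A-B;yaw=np.arctan2(d[1],d[0]);print("len",np.linalg.norm(d),"yaw",yaw)
X=np.r_[np.cos(yaw),np.sin(yaw),0];Y=np.r_[-X[1],X[0],0]
C=(A+B)/2+.056*Y;print("rack",C.round(4))
for nm,x,y,z in(("base NL",-.085,.056,.0),("far block far top L",.0855,.05,.064),("mouth mid slot near edge L/R",-.015,.05,.064),("",-.015,-.05,.064),("mid slot far edge L",.015,.05,.064),("R",.015,-.05,.064),("farmid far edge L",.040,.05,.064),("R",.04,-.05,.064),("nearmid near edge L",-.04,.05,.064),("R",-.04,-.05,.064),("near block far edgeL",-.07,.05,.064),("R",-.07,-.05,.064)):
    q=proj("top",C*[1,1,0]+x*X+y*Y+[0,0,z]);q2=proj("scene",C*[1,1,0]+x*X+y*Y+[0,0,z]);print(nm,((q-[262,214]+.5)*8-.5).round(0),q2.round(1))
```

```text
len 0.17116164247626325 yaw -0.21257014691613735
rack [0.5039 0.0015 0.012 ]
base NL [ 67. 513.] [407.6 269. ]
far block far top L [160.  14.] [356.4 292.3]
mouth mid slot near edge L/R [100. 300.] [388.5 268.6]
 [389. 354.] [359.8 241.5]
mid slot far edge L [118. 214.] [379.1 275.5]
R [406. 268.] [350.5 247.9]
farmid far edge L [133. 143.] [371.1 281.4]
R [420. 196.] [342.6 253.3]
nearmid near edge L [ 85. 372.] [396.1 262.9]
R [374. 427.] [367.4 236.2]
near block far edgeL [ 66. 459.] [405.2 256.2]
R [357. 514.] [376.4 230. ]
```

```bash
cat >> h.py <<'E'
def cas(top_back,yaw,grip=.0315,tilt=np.pi/6):
    d=np.r_[np.cos(yaw),np.sin(yaw),0];Z=np.r_[0,0,1]
    u=np.sin(tilt)*d+np.cos(tilt)*Z;n=np.cos(tilt)*d-np.sin(tilt)*Z
    rot=R.from_matrix(np.c_[np.cross(n,-u),n,-u])
    return np.array(top_back)-.005*n-grip*u,rot,u
def plan(wps,frm=None):
    if frm is None:
        o=manip.get_obs();frm=(np.array(o["position"]),R.from_quat(o["ee_rot"]))
    for p,r in wps:
        s,t=go(p,r,frm);print(np.round(p,3),"shift",s,"turn",t);frm=(np.array(p),r)
L=((.5698,.2536,.123),.135);RR=((.5842,-.2649,.123),-.22)
XR=np.r_[np.cos(-.208),np.sin(-.208),0];CR=np.r_[.5055,.0005,.012]
SA=CR-.055*XR;SB=CR+.055*XR
E
python3 - <<'E'
from h import *
from scipy.spatial.transform import Slerp
g,r,u=cas(*L);o=manip.get_obs();p0=np.array(o["position"]);r0=R.from_quat(o["ee_rot"])
S=Slerp([0,1],R.concatenate([r0,r]));pre=g+.09*u
print(r.as_quat(),(r0.inv()*r).magnitude())
w=[(p0+(pre-p0)*k/4+[0,0,.05*(k in(1,2,3))],S(k/4)) for k in(1,2,3,4)]
plan(w+[(g,r)])
E
```

```text
[ 0.63538895  0.72752566 -0.19493991 -0.17025196] 1.196310617674582
[0.308 0.505 0.267] shift [-1.474 -0.566 -0.454] turn [0.149 0.091 0.338]
[0.403 0.422 0.253] shift [-1.579 -0.141  0.103] turn [0.149 0.091 0.338]
[0.499 0.34  0.24 ] shift [-1.562  0.285 -0.019] turn [0.149 0.091 0.338]
[0.594 0.257 0.176] shift [-1.461  0.915  0.393] turn [0.149 0.091 0.338]
[0.55  0.251 0.098] shift [ 0.    -0.     1.125] turn [-0. -0. -0.]
```

```bash
python3 -m inch '[[[-0.1,-0.04,-0.04],[0,0,0.1]],[[-0.2,-0.08,-0.08],[0,0,0.2]],[[-0.3,-0.12,-0.12],[0,0,0.3]],[[-0.4,-0.16,-0.16],[0,0,0.4]],[[-0.5,-0.2,-0.2],[0,0,0.5]],[[-0.6,-0.24,-0.24],[0,0,0.6]],[[-0.7,-0.28,-0.28],[0,0,0.7]],[[-0.8,-0.32,-0.32],[0,0,0.8]],[[-0.9,-0.36,-0.36],[0,0,0.9]],[[-1,-0.4,-0.4],[0,0,1]]]' 1 30
python3 - <<'E'
from h import *
from scipy.spatial.transform import Slerp
g,r,u=cas(*L);o=manip.get_obs();p0=np.array(o["position"]);r0=R.from_quat(o["ee_rot"])
S=Slerp([0,1],R.concatenate([r0,r]));pre=g+.09*u;N=4
w=[(p0+(pre-p0)*k/N+[0,0,.03*(k in(1,2,3))],S(k/N)) for k in range(1,N+1)]
plan(w)
E
```

```text
clock: 1.1
position: [0.2769, 0.5301, 0.263]
ee_rot: [0.538, 0.843, -0.0, 0.0]
ft_force: [-0.7, 0.1, -0.0]
grip_width: 0.999
grasp_force: 0.0
[0.356 0.462 0.271] shift [-1.193  0.54  -0.103] turn [0.165 0.025 0.093]
[0.436 0.394 0.25 ] shift [-1.153  0.655  0.171] turn [0.165 0.025 0.093]
[0.515 0.325 0.228] shift [-1.103  0.753  0.057] turn [0.165 0.025 0.093]
[0.594 0.257 0.176] shift [-1.051  0.974  0.279] turn [0.165 0.025 0.093]
```

```bash
python3 -m inch '[[[-0.1,0.06,0],[0.02,0,0.02]],[[-0.2,0.12,0],[0.04,0,0.04]],[[-0.3,0.18,0],[0.06,0,0.06]],[[-0.4,0.24,0],[0.08,0,0.08]],[[-0.5,0.3,0],[0.1,0,0.1]],[[-0.6,0.36,0],[0.12,0,0.12]],[[-0.7,0.42,0],[0.14,0,0.14]],[[-0.8,0.48,0],[0.16,0,0.16]],[[-0.9,0.54,0],[0.18,0,0.18]],[[-1,0.6,0],[0.2,0,0.2]]]' >/dev/null
python3 -m inch '[[[-0.1,0.06,0.01],[0.02,0,0.02]],[[-0.2,0.12,0.02],[0.04,0,0.04]],[[-0.3,0.18,0.03],[0.06,0,0.06]],[[-0.4,0.24,0.04],[0.08,0,0.08]],[[-0.5,0.3,0.05],[0.1,0,0.1]],[[-0.6,0.36,0.06],[0.12,0,0.12]],[[-0.7,0.42,0.07],[0.14,0,0.14]],[[-0.8,0.48,0.08],[0.16,0,0.16]],[[-0.9,0.54,0.09],[0.18,0,0.18]],[[-1,0.6,0.1],[0.2,0,0.2]]]'
python3 - <<'E'
from h import *
from scipy.spatial.transform import Slerp
g,r,u=cas(*L);o=manip.get_obs();p0=np.array(o["position"]);r0=R.from_quat(o["ee_rot"])
S=Slerp([0,1],R.concatenate([r0,r]));pre=g+.09*u;N=2
w=[(p0+(pre-p0)*k/N+[0,0,.02*(k==1)],S(k/N)) for k in range(1,N+1)]
plan(w)
E
```

```text
clock: 3.1
position: [0.4214, 0.4138, 0.2488]
ee_rot: [0.655, 0.739, -0.132, -0.084]
ft_force: [0.4, -0.4, -0.4]
grip_width: 0.998
grasp_force: 0.0
[0.508 0.335 0.232] shift [-1.099  0.981 -0.044] turn [ 0.136  0.027 -0.017]
[0.594 0.257 0.176] shift [-1.097  1.158  0.287] turn [ 0.136  0.027 -0.017]
```

```bash
python3 -m inch '[[[-0.1,0.1,0],[0.02,0,0]],[[-0.2,0.2,0],[0.05,0.01,0]],[[-0.3,0.3,0],[0.08,0.02,0]],[[-0.4,0.4,0],[0.11,0.02,-0.01]],[[-0.5,0.5,0],[0.14,0.03,-0.02]],[[-0.6,0.6,0],[0.17,0.03,-0.02]],[[-0.7,0.7,0],[0.2,0.04,-0.03]],[[-0.8,0.8,0],[0.23,0.05,-0.03]],[[-0.9,0.9,0],[0.25,0.05,-0.03]],[[-1,1,0],[0.27,0.05,-0.03]]]'
python3 - <<'E'
from h import *
g,r,u=cas(*L)
o=manip.get_obs();p0=np.array(o["position"])
pre=g+.09*u
plan([(pre,r)]);plan([((p0+pre)/2,r),(pre,r),(g,r)])
E
```

```text
clock: 4.1
position: [0.5077, 0.3431, 0.2283]
ee_rot: [0.636, 0.727, -0.196, -0.169]
ft_force: [-0.2, 0.2, 0.6]
grip_width: 1.001
grasp_force: 0.0
[0.594 0.257 0.176] shift [-1.211  1.133  0.103] turn [ 0.001  0.003 -0.002]
[0.551 0.3   0.202] shift [-0.605  0.567  0.051] turn [ 0.001  0.003 -0.002]
[0.594 0.257 0.176] shift [-0.606  0.566  0.049] turn [0. 0. 0.]
[0.55  0.251 0.098] shift [ 0.    -0.     1.125] turn [0. 0. 0.]
```

```bash
python3 -m inch '[[[-0.1,0.1,0],[0,0,0]],[[-0.2,0.2,0],[0,0,0]],[[-0.3,0.3,0],[0,0,0]],[[-0.4,0.4,0],[0,0,0]],[[-0.5,0.5,0],[0,0,0]],[[-0.6,0.6,0],[0,0,0]],[[-0.7,0.7,0],[0,0,0]],[[-0.8,0.8,0],[0,0,0]],[[-0.9,0.9,0],[0,0,0]],[[-1,1,0],[0,0,0]]]' 0.7 >/dev/null
python3 -m inch '[[[-0.07,0.04,0],[0,0,0]],[[-0.14,0.08,0],[0,0,0]],[[-0.21,0.13,0.05],[0,0,0]],[[-0.21,0.13,0.12],[0,0,0]],[[-0.21,0.13,0.2],[0,0,0]],[[-0.21,0.13,0.3],[0,0,0]],[[-0.21,0.13,0.4],[0,0,0]],[[-0.21,0.13,0.45],[0,0,0]],[[-0.21,0.13,0.5],[0,0,0]],[[-0.21,0.13,0.5],[0,0,0]]]'
python3 - <<'E'
from h import *
g,r,u=cas(*L)
plan([(g,r)])
t=manip.camera("top")[:,:,::-1];s=manip.camera("scene")[:,:,::-1]
z=lambda im,x,y:cv2.resize(im[y:y+80,x:x+80],(400,400),interpolation=cv2.INTER_CUBIC)
cv2.imwrite("pics/pre.png",np.hstack([z(t,165,190),z(s,415,270)]))
E
```

```text
clock: 6.1
position: [0.5776, 0.2555, 0.1488]
ee_rot: [0.636, 0.728, -0.195, -0.169]
ft_force: [-1.2, -0.2, 0.9]
grip_width: 0.7
grasp_force: 0.0
[0.55  0.251 0.098] shift [-0.009  0.011  0.722] turn [ 0.002  0.004 -0.002]
```

View pics/pre.png

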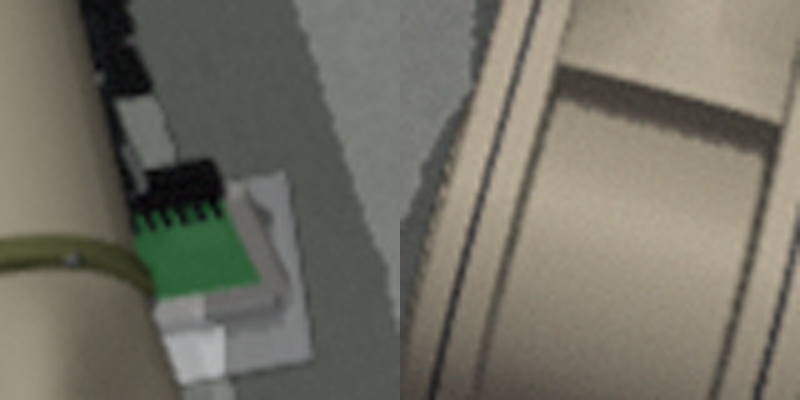

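The arm hides most of the view. The front finger shows at crop (148,130), just over the comb at (190,180), so it lines up. I'll descend and close.

```bash
python3 -m inch '[[[0,0.01,0.08],[0,0,0]],[[0,0.01,0.16],[0,0,0]],[[0,0.01,0.24],[0,0,0]],[[0,0.01,0.32],[0,0,0]],[[0,0.01,0.4],[0,0,0]],[[0,0.01,0.48],[0,0,0]],[[0,0.01,0.56],[0,0,0]],[[0,0.01,0.64],[0,0,0]],[[0,0.01,0.72],[0,0,0]],[[0,0.01,0.72],[0,0,0]]]'
python3 -m inch '[[[0,0,0],[0,0,0]],[[0,0,0],[0,0,0]],[[0,0,0],[0,0,0]],[[0,0,0],[0,0,0]],[[0,0,0],[0,0,0]],[[0,0,0],[0,0,0]],[[0,0,0],[0,0,0]],[[0,0,0],[0,0,0]],[[0,0,0],[0,0,0]],[[0,0,0],[0,0,0]]]' 0 35
```

```text
clock: 7.2
position: [0.5495, 0.2515, 0.0979]
ee_rot: [0.636, 0.727, -0.196, -0.169]
ft_force: [-0.3, -0.3, -0.5]
grip_width: 0.699
grasp_force: 0.0
clock: 8.2
position: [0.5505, 0.2516, 0.099]
ee_rot: [0.636, 0.728, -0.195, -0.168]
ft_force: [4.1, 0.4, 3.1]
grip_width: 0.106
grasp_force: 36.3
```

Gripped (9 mm opening). Next I lift along the cassette plane.

```bash
python3 -m inch '[[[0,0,-0.05],[0,0,0]],[[0,0,-0.13],[0,0,0]],[[0,0,-0.23],[0,0,0]],[[0,0,-0.33],[0,0,0]],[[0,0,-0.45],[0,0,0]],[[0,0,-0.57],[0,0,0]],[[0,0,-0.7],[0,0,0]],[[0,0,-0.8],[0,0,0]],[[0,0,-0.9],[0,0,0]],[[0,0,-0.95],[0,0,0]]]'
python3 - <<'E'
from h import *
from scipy.spatial.transform import Slerp
o=manip.get_obs();p0=np.array(o["position"]);r0=R.from_quat(o["ee_rot"])
_,r,_=cas((0,0,0),-.208,tilt=0);tgt=SA+[0,0,.0785+.09]
S=Slerp([0,1],R.concatenate([r0,r]));N=3
plan([(p0+(tgt-p0)*k/N+[0,0,.02*(k==1)],S(k/N)) for k in range(1,N+1)])
o=manip.get_obs();print(o["grasp_force"],o["joint_pos"].round(2),tgt)
E
```

```text
clock: 9.2
position: [0.5882, 0.2568, 0.1654]
ee_rot: [0.636, 0.728, -0.195, -0.168]
ft_force: [-0.7, -0.1, -1.3]
grip_width: 0.109
grasp_force: 35.5
[0.543 0.175 0.19 ] shift [-0.936 -0.763  0.08 ] turn [-0.219  0.039  0.142]
[0.497 0.094 0.175] shift [-1.004 -0.484  0.398] turn [-0.219  0.039  0.142]
[0.452 0.012 0.18 ] shift [-1.071 -0.47   0.041] turn [-0.219  0.039  0.142]
35.47959744930267 [-0.54  0.83  0.26  0.98 -0.29  1.87 -0.19] [0.45168548 0.01185769 0.1805    ]
```

```bash
python3 -m inch '[[[-0.09,-0.07,0],[-0.02,0,0.01]],[[-0.18,-0.15,0],[-0.04,0.01,0.03]],[[-0.28,-0.22,0],[-0.07,0.01,0.04]],[[-0.38,-0.3,0],[-0.09,0.02,0.06]],[[-0.47,-0.37,0],[-0.11,0.02,0.07]],[[-0.57,-0.45,0],[-0.13,0.02,0.08]],[[-0.66,-0.52,0],[-0.15,0.03,0.1]],[[-0.76,-0.6,0],[-0.18,0.03,0.11]],[[-0.85,-0.67,0],[-0.2,0.04,0.13]],[[-0.95,-0.75,0],[-0.22,0.04,0.14]]]' >/dev/null
python3 -m inch '[[[-0.1,-0.05,0.03],[-0.02,0,0.01]],[[-0.2,-0.1,0.06],[-0.04,0.01,0.03]],[[-0.3,-0.15,0.09],[-0.07,0.01,0.04]],[[-0.4,-0.2,0.12],[-0.09,0.02,0.06]],[[-0.5,-0.25,0.15],[-0.11,0.02,0.07]],[[-0.6,-0.3,0.18],[-0.13,0.02,0.08]],[[-0.7,-0.35,0.21],[-0.15,0.03,0.1]],[[-0.8,-0.4,0.24],[-0.18,0.03,0.11]],[[-0.9,-0.45,0.27],[-0.2,0.04,0.13]],[[-1,-0.5,0.3],[-0.22,0.04,0.14]]]'
python3 - <<'E'
from h import *
_,r,_=cas((0,0,0),-.208,tilt=0);plan([(SA+[0,0,.0785+.09],r)])
E
```

```text
clock: 11.2
position: [0.5021, 0.0929, 0.1876]
ee_rot: [0.737, 0.67, -0.064, -0.057]
ft_force: [0.3, -0.4, -0.7]
grip_width: 0.109
grasp_force: 35.4
[0.452 0.012 0.18 ] shift [-1.065 -0.507  0.198] turn [-0.216  0.036  0.144]
```

```bash
python3 -m inch '[[[-0.1,-0.05,0.02],[-0.02,0,0.01]],[[-0.2,-0.1,0.04],[-0.04,0.01,0.03]],[[-0.3,-0.15,0.06],[-0.07,0.01,0.04]],[[-0.4,-0.2,0.08],[-0.09,0.02,0.06]],[[-0.5,-0.25,0.1],[-0.11,0.02,0.07]],[[-0.6,-0.3,0.12],[-0.13,0.02,0.08]],[[-0.7,-0.35,0.14],[-0.15,0.03,0.1]],[[-0.8,-0.4,0.16],[-0.18,0.03,0.12]],[[-0.9,-0.46,0.18],[-0.2,0.04,0.13]],[[-1,-0.51,0.2],[-0.22,0.04,0.14]]]'
python3 - <<'E'
from h import *
_,r,_=cas((0,0,0),-.208,tilt=0);plan([(SA+[0,0,.0785+.09],r),(SA+[0,0,.0785],r)])
t=manip.camera("top")[:,:,::-1];s=manip.camera("scene")[:,:,::-1]
z=lambda im,x,y,k=100:cv2.resize(im[y:y+k,x:x+k],(400,400),interpolation=cv2.INTER_CUBIC)
cv2.imwrite("pics/place1.png",np.hstack([z(t,245,200),z(s,320,200)]))
E
```

```text
clock: 12.2
position: [0.4517, 0.0168, 0.1802]
ee_rot: [0.776, 0.631, 0.002, -0.0]
ft_force: [1.2, 0.1, -1.1]
grip_width: 0.111
grasp_force: 35.4
[0.452 0.012 0.18 ] shift [-0.061  0.012 -0.004] turn [ 0.004 -0.005  0.004]
[0.452 0.012 0.09 ] shift [0.    0.    1.125] turn [0. 0. 0.]
```

View pics/place1.png

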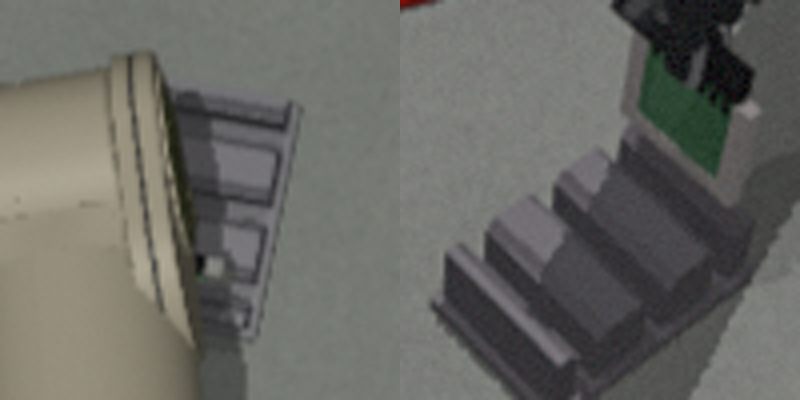

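Run:
```python
from h import *
o=manip.get_obs();p=np.array(o["position"]);Y=np.r_[-XR[1],XR[0],0]
for e in(-.045,.045):print(proj("scene",p-[0,0,.0785]+.005*XR+e*Y))
# observed: ray intersect with vertical plane of far face
for uv in((376,228),(403.8,251.7)):
    c,d=ray("scene",uv);k=((p+.005*XR-c)@XR)/(d@XR);q=c+k*d;print("along Y",((q-p)@Y).round(4),"z",q[2].round(4))
```

```text
[373.98090227 227.14338938]
[400.78953876 251.27899271]
along Y -0.0385 z 0.105
along Y 0.0532 z 0.1093
```

```bash
python3 -m inch '[[[-0.05,0.01,0],[0,0,0]],[[-0.1,0.01,0],[0,0,0]],[[-0.1,0.01,0.1],[0,0,0]],[[-0.1,0.01,0.2],[0,0,0]],[[-0.1,0.01,0.3],[0,0,0]],[[-0.1,0.01,0.4],[0,0,0]],[[-0.1,0.01,0.5],[0,0,0]],[[-0.1,0.01,0.57],[0,0,0]],[[-0.1,0.01,0.64],[0,0,0]],[[-0.1,0.01,0.7],[0,0,0]]]'
python3 -m inch '[[[0,0,0.05],[0,0,0]],[[0,0,0.1],[0,0,0]],[[0,0,0.15],[0,0,0]],[[0,0,0.2],[0,0,0]],[[0,0,0.24],[0,0,0]],[[0,0,0.28],[0,0,0]],[[0,0,0.32],[0,0,0]],[[0,0,0.35],[0,0,0]],[[0,0,0.37],[0,0,0]],[[0,0,0.37],[0,0,0]]]'
```

```text
clock: 13.3
position: [0.4514, 0.0098, 0.1237]
ee_rot: [0.775, 0.631, 0.002, -0.0]
ft_force: [-0.2, -0.2, -0.7]
grip_width: 0.108
grasp_force: 35.4
clock: 14.3
position: [0.4516, 0.0098, 0.0943]
ee_rot: [0.775, 0.631, 0.002, -0.0]
ft_force: [-1.4, -0.4, -1.6]
grip_width: 0.111
grasp_force: 35.2
```

```bash
python3 -m inch '[[[0,0,0.01],[0,0,0]],[[0,0,0.01],[0,0,0]],[[0,0,0.02],[0,0,0]],[[0,0,0.03],[0,0,0]],[[0,0,0.03],[0,0,0]],[[0,0,0.04],[0,0,0]],[[0,0,0.05],[0,0,0]],[[0,0,0.05],[0,0,0]],[[0,0,0.06],[0,0,0]],[[0,0,0.06],[0,0,0]]]'
```

```text
clock: 15.3
position: [0.4519, 0.0096, 0.0904]
ee_rot: [0.776, 0.631, 0.002, -0.0]
ft_force: [-4.8, -1.7, 7.9]
grip_width: 0.112
grasp_force: 36.9
```

Contact comes at TCP z 0.0905, the height I calculated for the slot floor. I'll release and retreat.

```bash
python3 -m inch '[[[0,0,0],[0,0,0]],[[0,0,0],[0,0,0]],[[0,0,0],[0,0,0]],[[0,0,0],[0,0,0]],[[0,0,0],[0,0,0]],[[0,0,0],[0,0,0]],[[0,0,-0.05],[0,0,0]],[[0,0,-0.15],[0,0,0]],[[0,0,-0.3],[0,0,0]],[[0,0,-0.4],[0,0,0]]]' 0.6 >/dev/null
python3 -m inch '[[[0,0,-0.1],[0,0,0]],[[0,0,-0.2],[0,0,0]],[[-0.05,0.1,-0.3],[0,0,0]],[[-0.15,0.2,-0.4],[0,0,0]],[[-0.25,0.3,-0.5],[0,0,0]],[[-0.35,0.4,-0.6],[0,0,0]],[[-0.5,0.5,-0.7],[0,0,0]],[[-0.65,0.6,-0.75],[0,0,0]],[[-0.8,0.7,-0.8],[0,0,0]],[[-1,0.8,-0.8],[0,0,0]]]'
python3 - <<'E'
from h import *
from scipy.spatial.transform import Slerp
g,r,u=cas(*RR);o=manip.get_obs();p0=np.array(o["position"]);r0=R.from_quat(o["ee_rot"])
S=Slerp([0,1],R.concatenate([r0,r]));pre=g+.08*u;N=2
plan([(p0+(pre-p0)*k/N,S(k/N)) for k in range(1,N+1)]+[(g,r)])
t=manip.camera("top")[:,:,::-1];s=manip.camera("scene")[:,:,::-1]
z=lambda im,x,y,k=100:cv2.resize(im[y:y+k,x:x+k],(400,400),interpolation=cv2.INTER_CUBIC)
cv2.imwrite("pics/placed1.png",np.hstack([z(t,245,200),z(s,320,200)]))
E
```

```text
clock: 17.3
position: [0.4987, -0.0828, 0.1864]
ee_rot: [0.775, 0.631, 0.002, 0.0]
ft_force: [0.3, 0.6, -0.2]
grip_width: 0.598
grasp_force: 0.0
[ 0.551 -0.176  0.177] shift [-1.009  0.878  0.117] turn [0.335 0.001 0.011]
[ 0.604 -0.269  0.168] shift [-1.001  0.886 -0.117] turn [0.335 0.001 0.011]
[ 0.565 -0.261  0.098] shift [-0. -0.  1.] turn [-0. -0. -0.]
```

View pics/placed1.png

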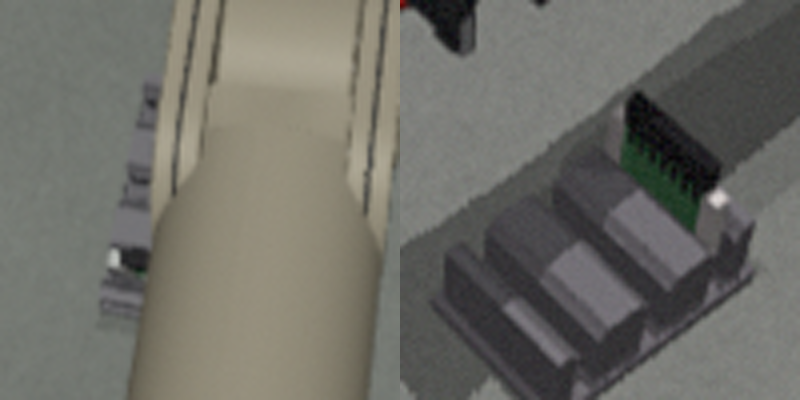

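Cassette A stands upright in the near slot, with its comb at crop (633,95)–(718,165). On to the second one.

```bash
python3 -m inch '[[[-0.1,0.09,0],[0.03,0,0]],[[-0.2,0.18,0],[0.06,0,0]],[[-0.3,0.27,0],[0.1,0,0]],[[-0.4,0.35,0],[0.13,0,0]],[[-0.5,0.44,0],[0.17,0,0]],[[-0.6,0.53,0],[0.2,0,0]],[[-0.7,0.62,0],[0.24,0,0]],[[-0.8,0.7,0],[0.27,0,0]],[[-0.9,0.79,0],[0.3,0,0]],[[-1,0.88,0],[0.34,0,0.01]]]' 0.7 >/dev/null
python3 -m inch '[[[-0.1,0.09,0],[0.03,0,0]],[[-0.2,0.18,0],[0.06,0,0]],[[-0.3,0.27,0],[0.1,0,0]],[[-0.4,0.35,0],[0.13,0,0]],[[-0.5,0.44,0],[0.17,0,0]],[[-0.6,0.53,0],[0.2,0,0]],[[-0.7,0.62,0],[0.24,0,0]],[[-0.8,0.7,0],[0.27,0,0]],[[-0.9,0.79,0],[0.3,0,0]],[[-1,0.88,0],[0.34,0,0.01]]]'
python3 - <<'E'
from h import *
g,r,u=cas(*RR);plan([(g,r)])
E
```

```text
clock: 19.4
position: [0.6005, -0.2668, 0.1667]
ee_rot: [0.752, 0.604, -0.165, -0.205]
ft_force: [-0.1, 0.1, 1.6]
grip_width: 0.697
grasp_force: 0.0
[ 0.565 -0.261  0.098] shift [-0.02   0.043  0.969] turn [-0.013  0.001  0.001]
```

```bash
python3 -m inch '[[[0,0.01,0.02],[0,0,0]],[[0,0.01,0.1],[0,0,0]],[[0,0.01,0.2],[0,0,0]],[[0,0.01,0.3],[0,0,0]],[[0,0.01,0.4],[0,0,0]],[[0,0.01,0.5],[0,0,0]],[[0,0.01,0.55],[0,0,0]],[[0,0.01,0.6],[0,0,0]],[[0,0.01,0.65],[0,0,0]],[[0,0.01,0.65],[0,0,0]]]'
python3 - <<'E'
from h import *
g,r,u=cas(*RR);plan([(g,r)])
E
```

```text
clock: 20.4
position: [0.5749, -0.2612, 0.1213]
ee_rot: [0.753, 0.603, -0.165, -0.205]
ft_force: [0.2, -0.3, 0.8]
grip_width: 0.693
grasp_force: 0.0
[ 0.565 -0.261  0.098] shift [-0.02   0.037  0.313] turn [-0.011  0.001  0.001]
```

```bash
python3 -m inch '[[[-0.02,0.04,0.04],[0,0,0]],[[-0.02,0.04,0.08],[-0.01,0,0]],[[-0.02,0.04,0.12],[-0.01,0,0]],[[-0.02,0.04,0.16],[-0.01,0,0]],[[-0.02,0.04,0.2],[-0.01,0,0]],[[-0.02,0.04,0.24],[-0.01,0,0]],[[-0.02,0.04,0.28],[-0.01,0,0]],[[-0.02,0.04,0.31],[-0.01,0,0]],[[-0.02,0.04,0.31],[-0.01,0,0]],[[-0.02,0.04,0.31],[-0.01,0,0]]]'
python3 -m inch '[[[0,0,0],[0,0,0]],[[0,0,0],[0,0,0]],[[0,0,0],[0,0,0]],[[0,0,0],[0,0,0]],[[0,0,0],[0,0,0]],[[0,0,0],[0,0,0]],[[0,0,0],[0,0,0]],[[0,0,0],[0,0,0]],[[0,0,0],[0,0,0]],[[0,0,0],[0,0,0]]]' 0 35
```

```text
clock: 21.4
position: [0.5652, -0.2607, 0.0987]
ee_rot: [0.754, 0.604, -0.162, -0.202]
ft_force: [1.0, -1.1, 0.4]
grip_width: 0.703
grasp_force: 0.0
clock: 22.4
position: [0.5653, -0.2607, 0.0988]
ee_rot: [0.754, 0.604, -0.162, -0.202]
ft_force: [2.1, -0.4, 0.5]
grip_width: 0.108
grasp_force: 35.6
```

```bash
python3 -m inch '[[[0,0,-0.05],[0,0,0]],[[0,0,-0.13],[0,0,0]],[[0,0,-0.23],[0,0,0]],[[0,0,-0.33],[0,0,0]],[[0,0,-0.45],[0,0,0]],[[0,0,-0.57],[0,0,0]],[[0,0,-0.7],[0,0,0]],[[0,0,-0.8],[0,0,0]],[[0,0,-0.9],[0,0,0]],[[0,0,-0.95],[0,0,0]]]'
python3 - <<'E'
from h import *
from scipy.spatial.transform import Slerp
o=manip.get_obs();p0=np.array(o["position"]);r0=R.from_quat(o["ee_rot"])
_,r,_=cas((0,0,0),-.208,tilt=0);tgt=SB+[0,0,.0785+.09]
S=Slerp([0,1],R.concatenate([r0,r]));N=3
plan([(p0+(tgt-p0)*k/N+[0,0,.02*(k==1)],S(k/N)) for k in range(1,N+1)])
s=manip.camera("scene")[:,:,::-1];cv2.imwrite("pics/s2.png",cv2.resize(s[180:330,280:480],(800,600),interpolation=cv2.INTER_CUBIC))
E
```

```text
clock: 23.4
position: [0.6028, -0.2691, 0.1652]
ee_rot: [0.754, 0.604, -0.162, -0.202]
ft_force: [0.1, 0.3, -2.6]
grip_width: 0.112
grasp_force: 35.1
[ 0.588 -0.183  0.19 ] shift [ 1.011 -0.513 -0.067] turn [-0.222 -0.001 -0.005]
[ 0.574 -0.097  0.175] shift [ 1.012 -0.319  0.314] turn [-0.222 -0.001 -0.005]
[ 0.559 -0.011  0.18 ] shift [ 1.014 -0.408  0.007] turn [-0.222 -0.001 -0.005]
```

View pics/s2.png

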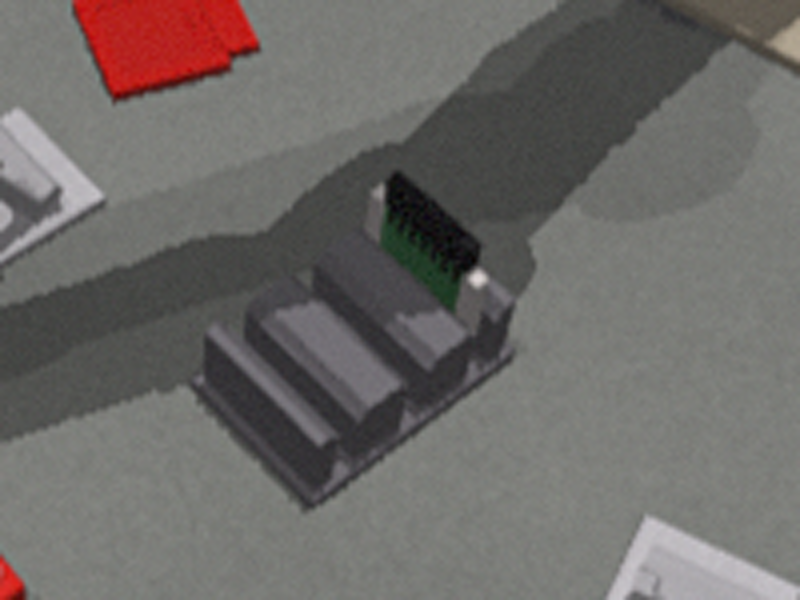

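Cassette A looks well seated. Moving cassette B over.

```bash
python3 -m inch '[[[0.1,-0.05,-0.01],[-0.02,0,0]],[[0.2,-0.1,-0.02],[-0.04,0,0]],[[0.3,-0.15,-0.03],[-0.07,0,0]],[[0.4,-0.2,-0.04],[-0.09,0,0]],[[0.5,-0.25,-0.05],[-0.11,0,0]],[[0.6,-0.3,-0.06],[-0.13,0,0]],[[0.7,-0.35,-0.07],[-0.16,0,0]],[[0.8,-0.4,-0.08],[-0.18,0,0]],[[0.9,-0.45,-0.09],[-0.2,0,0]],[[1,-0.5,-0.1],[-0.22,0,0]]]' >/dev/null
python3 -m inch '[[[0.1,-0.03,0.02],[-0.02,0,0]],[[0.2,-0.06,0.05],[-0.04,0,0]],[[0.3,-0.1,0.08],[-0.07,0,0]],[[0.4,-0.13,0.1],[-0.09,0,0]],[[0.5,-0.16,0.12],[-0.11,0,0]],[[0.6,-0.2,0.15],[-0.13,0,0]],[[0.7,-0.23,0.18],[-0.16,0,0]],[[0.8,-0.26,0.2],[-0.18,0,0]],[[0.9,-0.3,0.23],[-0.2,0,0]],[[1,-0.33,0.25],[-0.22,0,0]]]'
python3 - <<'E'
from h import *
_,r,_=cas((0,0,0),-.208,tilt=0);plan([(SB+[0,0,.0785+.09],r)])
Y=np.r_[-XR[1],XR[0],0];c0=CR*[1,1,0]
for x in(.085,-.085):print("base corner model",proj("scene",c0+x*XR+.056*Y+[0,0,.012]))
for uv in((377,223.7),(399.5,241.2)):
    q=pt("scene",uv,.122);print("comb A",((q-c0)@XR).round(4),((q-c0)@Y).round(4))
for uv in((280+310/4,180+505/4),(280+515/4,180+350/4)):
    q=pt("scene",uv,.006);print("base",((q-c0)@XR).round(4),((q-c0)@Y).round(4))
E
```

```text
clock: 25.45
position: [0.5761, -0.0985, 0.1815]
ee_rot: [0.777, 0.623, -0.056, -0.069]
ft_force: [-0.0, 0.2, -1.0]
grip_width: 0.112
grasp_force: 35.1
[ 0.559 -0.011  0.18 ] shift [ 1.024 -0.433  0.09 ] turn [-0.226 -0.    -0.014]
base corner model [356.21200261 305.37410571]
base corner model [407.52152358 266.42401482]
comb A -0.0516 -0.0334
comb A -0.0567 0.0359
base 0.0817 0.0575
base -0.0885 0.058
```

```bash
python3 -m inch '[[[0.1,-0.05,0.01],[-0.02,0,0]],[[0.2,-0.1,0.02],[-0.04,0,0]],[[0.3,-0.15,0.03],[-0.07,0,0]],[[0.4,-0.2,0.04],[-0.09,0,0]],[[0.5,-0.25,0.05],[-0.11,0,0]],[[0.6,-0.3,0.06],[-0.14,0,0]],[[0.7,-0.35,0.07],[-0.17,0,0]],[[0.8,-0.4,0.08],[-0.2,0,-0.01]],[[0.9,-0.44,0.09],[-0.23,0,-0.01]],[[1,-0.44,0.09],[-0.23,0,-0.01]]]' >/dev/null
python3 -m inch '[[[0,0,0],[0,0,0]],[[0,0,0],[0,0,0]],[[0,0,0],[0,0,0]],[[0,0,0],[0,0,0]],[[0,0,0],[0,0,0]],[[0,0,0],[0,0,0]],[[0,0,0],[0,0,0]],[[0,0,0],[0,0,0]],[[0,0,0],[0,0,0]],[[0,0,0],[0,0,0]]]'
python3 - <<'E'
from h import *
_,r,_=cas((0,0,0),-.208,tilt=0);plan([(SB+[-.0015,0,.0785+.09],r),(SB+[-.0015,0,.0785],r)])
t=manip.camera("top")[:,:,::-1];s=manip.camera("scene")[:,:,::-1]
z=lambda im,x,y,k=100:cv2.resize(im[y:y+k,x:x+k],(400,400),interpolation=cv2.INTER_CUBIC)
cv2.imwrite("pics/place2.png",np.hstack([z(t,245,200),z(s,320,200)]))
E
```

```text
clock: 27.45
position: [0.5586, -0.0133, 0.1807]
ee_rot: [0.778, 0.629, 0.001, 0.001]
ft_force: [0.2, 1.3, -2.2]
grip_width: 0.113
grasp_force: 35.0
[ 0.558 -0.011  0.18 ] shift [ 0.027 -0.016  0.003] turn [ 0.003  0.    -0.004]
[ 0.558 -0.011  0.09 ] shift [0.    0.    1.125] turn [0. 0. 0.]
```

View pics/place2.png

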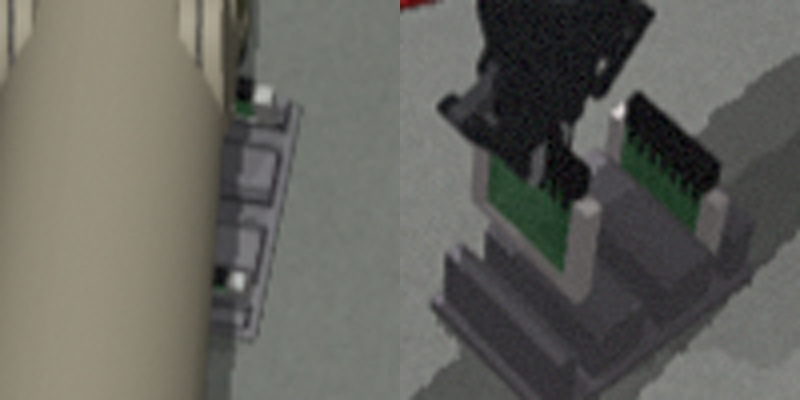

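Cassette B hangs level over the far slot, bottom corners at crop (480,205) and (578,300).

Run:
```python
from h import *
o=manip.get_obs();p=np.array(o["position"]);Y=np.r_[-XR[1],XR[0],0]
for uv in((340,251.2),(364.5,275)):
    c,d=ray("scene",uv);k=((p+.005*XR-c)@XR)/(d@XR);q=c+k*d;print("along Y from tool",((q-p)@Y).round(4),"from slot",((q-SB)@Y).round(4),"z",q[2].round(4))
```

```text
along Y from tool -0.0339 from slot -0.0364 z 0.1079
along Y from tool 0.0487 from slot 0.0462 z 0.108
```

```bash
python3 -m inch '[[[0,-0.01,0.05],[0,0,0]],[[0,-0.01,0.12],[0,0,0]],[[0,-0.01,0.2],[0,0,0]],[[0,-0.01,0.3],[0,0,0]],[[0,-0.01,0.4],[0,0,0]],[[0,-0.01,0.48],[0,0,0]],[[0,-0.01,0.56],[0,0,0]],[[0,-0.01,0.62],[0,0,0]],[[0,-0.01,0.67],[0,0,0]],[[0,-0.01,0.7],[0,0,0]]]'
python3 -m inch '[[[0,0,0.05],[0,0,0]],[[0,0,0.1],[0,0,0]],[[0,0,0.15],[0,0,0]],[[0,0,0.2],[0,0,0]],[[0,0,0.24],[0,0,0]],[[0,0,0.28],[0,0,0]],[[0,0,0.32],[0,0,0]],[[0,0,0.35],[0,0,0]],[[0,0,0.37],[0,0,0]],[[0,0,0.37],[0,0,0]]]'
python3 -m inch '[[[0,0,0.01],[0,0,0]],[[0,0,0.01],[0,0,0]],[[0,0,0.02],[0,0,0]],[[0,0,0.02],[0,0,0]],[[0,0,0.03],[0,0,0]],[[0,0,0.03],[0,0,0]],[[0,0,0.04],[0,0,0]],[[0,0,0.04],[0,0,0]],[[0,0,0.05],[0,0,0]],[[0,0,0.05],[0,0,0]]]'
```

```text
clock: 28.55
position: [0.5579, -0.0132, 0.1244]
ee_rot: [0.778, 0.629, 0.0, 0.001]
ft_force: [0.5, 0.5, -1.7]
grip_width: 0.113
grasp_force: 35.1
clock: 29.55
position: [0.5579, -0.0132, 0.0949]
ee_rot: [0.778, 0.629, 0.0, 0.001]
ft_force: [-0.2, 0.2, -2.6]
grip_width: 0.109
grasp_force: 35.1
clock: 30.55
position: [0.5581, -0.0131, 0.0913]
ee_rot: [0.778, 0.629, 0.001, 0.001]
ft_force: [-0.5, 1.1, 0.6]
grip_width: 0.111
grasp_force: 35.4
```

```bash
python3 -m inch '[[[0,0,0.01],[0,0,0]],[[0,0,0.01],[0,0,0]],[[0,0,0.01],[0,0,0]],[[0,0,0.02],[0,0,0]],[[0,0,0.02],[0,0,0]],[[0,0,0.02],[0,0,0]],[[0,0,0.02],[0,0,0]],[[0,0,0.02],[0,0,0]],[[0,0,0.02],[0,0,0]],[[0,0,0.02],[0,0,0]]]'
python3 -m inch '[[[0,0,0],[0,0,0]],[[0,0,0],[0,0,0]],[[0,0,0],[0,0,0]],[[0,0,0],[0,0,0]],[[0,0,0],[0,0,0]],[[0,0,0],[0,0,0]],[[0,0,-0.05],[0,0,0]],[[0,0,-0.15],[0,0,0]],[[0,0,-0.3],[0,0,0]],[[0,0,-0.4],[0,0,0]]]' 0.6 >/dev/null
python3 -m inch '[[[0,0,-0.1],[0,0,0]],[[0,0,-0.2],[0,0,0]],[[0,0,-0.3],[0,0,0]],[[-0.1,0,-0.4],[0,0,0]],[[-0.2,0,-0.5],[0,0,0]],[[-0.35,0,-0.6],[0,0,0]],[[-0.5,0,-0.7],[0,0,0]],[[-0.65,0,-0.8],[0,0,0]],[[-0.8,0,-0.9],[0,0,0]],[[-1,0,-0.9],[0,0,0]]]'
python3 -m inch '[[[-0.1,0,0],[0,0,0]],[[-0.2,0,0],[0,0,0]],[[-0.3,0,0],[0,0,0]],[[-0.4,0,0],[0,0,0]],[[-0.5,0,0],[0,0,0]],[[-0.6,0,0],[0,0,0]],[[-0.7,0,0],[0,0,0]],[[-0.8,0,0],[0,0,0]],[[-0.9,0,0],[0,0,0]],[[-1,0,0],[0,0,0]]]'
python3 - <<'E'
from h import *
t=manip.camera("top")[:,:,::-1];s=manip.camera("scene")[:,:,::-1]
z=lambda im,x,y,k=100:cv2.resize(im[y:y+k,x:x+k],(400,400),interpolation=cv2.INTER_CUBIC)
f=lambda im:cv2.resize(im,(400,200),interpolation=cv2.INTER_AREA)
cv2.imwrite("pics/end.png",np.vstack([np.hstack([z(t,245,200),z(s,320,200)]),np.hstack([f(t),f(s)])]))
E
```

```text
clock: 31.55
position: [0.5588, -0.0127, 0.091]
ee_rot: [0.778, 0.629, 0.002, 0.001]
ft_force: [-3.0, 1.5, 12.8]
grip_width: 0.113
grasp_force: 37.6
clock: 33.55
position: [0.5414, -0.0922, 0.1949]
ee_rot: [0.778, 0.629, 0.001, 0.001]
ft_force: [0.7, 0.2, -0.2]
grip_width: 0.597
grasp_force: 0.0
clock: 34.55
position: [0.5241, -0.1702, 0.1935]
ee_rot: [0.778, 0.629, 0.001, 0.001]
ft_force: [0.5, -0.0, 0.8]
grip_width: 0.601
grasp_force: 0.0
```

View pics/end.png

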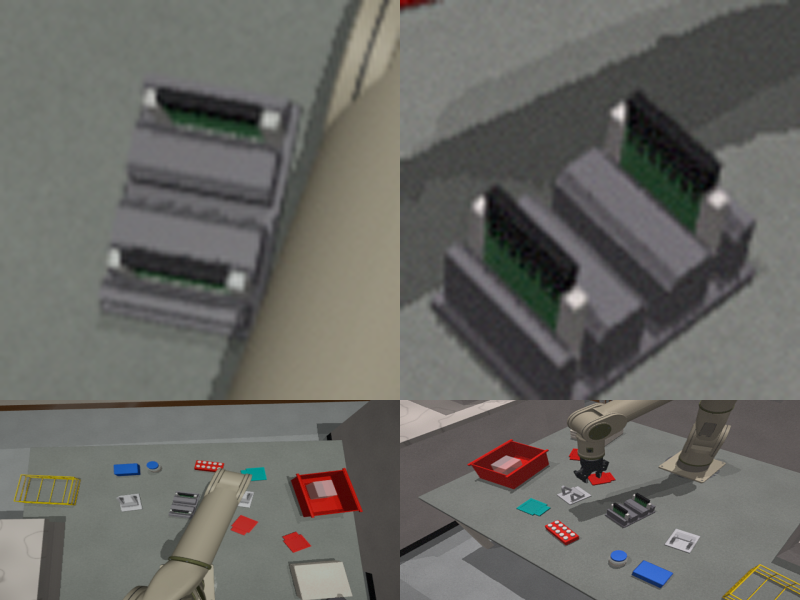

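Both cassettes stand comb-up in the outer slots (combs at scene crop (530,235) and (672,135)), at equal height and centred. The middle slot is empty and the bystanders haven't moved. Handing in.

```bash
python3 -c "
from workcell import manip
print(manip.hand_in())"
```

```text
the job is handed in; nothing more can be done
None
```

Both cassettes now stand comb-up on the floor of the rack's two outer slots, roughly centred, with the middle slot empty and the tube block, jar and tip box undisturbed; I handed the job in at about 35 s of the 64 s allowed.

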